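# Load the solder reel stand and click the reel brakes on

### The arm

A 6-joint arm with a two-finger parallel gripper is mounted at the origin on the work surface. World frame = base frame: x ahead of the robot, y to its left, z up, the work surface at z = 0. Lengths are in mm, angles in rad, forces in N, time in s.
With the tool pointing down it reaches from about 275 to 825 mm from the base axis. Payload 5.2 kg.
Tool frame: the origin (TCP) lies at the very end of the fingers, on their centre line; the grasp point (between the pads) lies 19 mm behind it; z points along the fingers, y is the line along which they close (so a half turn about z gives the same grasp; the last joint's range is limited). The gripper opens to 93 mm and grips with 3 to 60 N. Pads are 15 mm wide; open, the fingers measure 128 mm over their backs; the gripper's body (75 mm by 188 mm) begins 65 mm behind the grasp point.
Start: joints at [-1.361, 0.259, 1.535, -0, 1.348, -0.203], TCP at [220.667, -503.797, 218.653] pointing down, gripper open.
Joint ranges: [-3.14, 3.14], [-0.91, 2.08], [0.19, 2.58], [-1.22, 4.36], [0.22, 2.71], [-3.12, 3.12]. Speed limits (rad/s): [2.57, 2.57, 3.14, 3.14, 3.14, 3.14].

### API

Orientations are given as [roll, pitch, yaw] about the fixed x, y, z axes, in that order (R = Rz(yaw) Ry(pitch) Rx(roll)).
In Python, from bench import robot gives the robot as it stands. The module is installed in compiled form; this text tells all that it offers. Calls block until the motion is done:
- robot.move_ptp(position, orientation): joint-space move of the TCP to a pose.
- robot.move_linear(position, ori=None, speed=150, f_stop=None): straight line of the TCP; ori=None keeps the orientation; speed is the mean speed in mm/s. With f_stop (N) it stops when the force on the tool has changed by that much, and returns True; else False.
- robot.move_j(angles): joint-space move.
- robot.move_gripper(opening): opening from 0.0 (shut) to 1.0 (fully open); the grip force is fixed at half the most; returns when the fingers have stopped.
- robot.sleep(seconds).
- robot.inverse_kinematics(position, orientation): joint angles nearest the present ones, or None.
- robot.get_image(name): name is "side" or "top"; returns a dict with "img" (480x640x3 uint8, blue, green, red), "fovy" (degrees; the focal length in pixels is half the picture's height over the tangent of half this angle, whatever the lens; pixels are square), "cx", "cy" (the principal point, pixels), "eye" and "orientation" of the camera in the world. Camera axes: x right, y down, z forward; pixel columns grow to the right and rows downward; lengths in mm; the calibration is good to about 2 mm. A picture is of the moment at which its call begins. There is no depth.
A pose or a line that the arm cannot do raises robot.MotionError and nothing moves.
- robot.hand_in(): hands the job in; it is judged then, once.
Readings, each from a call of its own:
- robot.current_t(): time.
- robot.current_qpos(): joint angles.
- robot.current_joint_vel(): joint speeds.
- robot.current_joint_efforts(): joint torques, N m.
- robot.current_tcp_pos(): TCP position.
- robot.current_eef_rot(): TCP orientation.
- robot.current_contact_force(): force on the tool from outside, world axes, zero at the start.
- robot.current_ft_torque(): the same for the moment, N m.
- robot.current_gripper_width(): opening from 0.0 (shut) to 1.0 (fully open).
- robot.current_finger_force(): force on a finger pad.
Only numpy, scipy, OpenCV 4.12 (cv2) and the standard library are available. Lean on these libraries where they do the work, as an engineer would, in place of code of your own. Each camera call takes 0.05 s, during which the arm holds its last target. There are 200 camera calls.

### The job

Load the solder reels from the bench onto the reel stand: first loosen the red clamp knob and slide the keeper bar fully back, then put every reel fully down on the spindle of its own colour, and only then slide the keeper bar fully forward over them again and turn the clamp knob fully tight. Turn the brake knob of each loaded spindle clockwise until it clicks past its detent and stays on, leave the brake of an empty spindle off, and leave the other things on the bench where they are.

Things in the scene. Friction and masses are not known exactly. Their poses are not given: they have to be found in the camera images.
- reel_red: loose reel of solder wire, red flanges and grey wire between them, 54 mm across, 48 mm tall, 16 mm bore right through, about 0.22 kg; starts upright on the bench. Origin: its centre, 24 mm above its underside; z = its axis; both ends alike. None when this reel is absent
- spindle_red_seat (a point): centre of the red seat disc (64 mm across) on the reel stand, 21 mm above the bench: a reel's underside rests here. A fixed steel spindle 11 mm thick rises 36 mm from it, with a cone tip. z up, x = the stand's x (away from the robot). The three spindles stand in a row along the stand's y, 85 mm apart, in an order that varies
- brake_red_grip (a point): grip point on the red brake knob: on its upright turning axis, 54 mm above the bench, 95 mm in front (-x of the stand) of the red spindle. Upright bar grip 38 mm long (this point's x) by 13 mm wide (y), from 20 mm below to 10 mm above this point, on a round 42 mm lobed skirt. The point turns with the knob; when off its x points at the spindle
- brake_red (a joint): angle of the red brake knob: 0 = off, grows as it is turned clockwise seen from above, stop at 1.45. Turns loosely to 0.3, then a sprung detent resists (up to about 0.2 N m) until 0.75, where it snaps through and rests beyond 1.1 = on. Let go before that, it springs back
- reel_green: loose reel of solder wire, green flanges and grey wire between them, 54 mm across, 48 mm tall, 16 mm bore right through, about 0.22 kg; starts upright on the bench. Origin: its centre, 24 mm above its underside; z = its axis; both ends alike. None when this reel is absent
- spindle_green_seat (a point): centre of the green seat disc (64 mm across) on the reel stand, 21 mm above the bench: a reel's underside rests here. A fixed steel spindle 11 mm thick rises 36 mm from it, with a cone tip. z up, x = the stand's x (away from the robot). The three spindles stand in a row along the stand's y, 85 mm apart, in an order that varies
- brake_green_grip (a point): grip point on the green brake knob: on its upright turning axis, 54 mm above the bench, 95 mm in front (-x of the stand) of the green spindle. Upright bar grip 38 mm long (this point's x) by 13 mm wide (y), from 20 mm below to 10 mm above this point, on a round 42 mm lobed skirt. The point turns with the knob; when off its x points at the spindle
- brake_green (a joint): angle of the green brake knob: 0 = off, grows as it is turned clockwise seen from above, stop at 1.45. Turns loosely to 0.3, then a sprung detent resists (up to about 0.2 N m) until 0.75, where it snaps through and rests beyond 1.1 = on. Let go before that, it springs back
- reel_blue: loose reel of solder wire, blue flanges and grey wire between them, 54 mm across, 48 mm tall, 16 mm bore right through, about 0.22 kg; starts upright on the bench. Origin: its centre, 24 mm above its underside; z = its axis; both ends alike. None when this reel is absent
- spindle_blue_seat (a point): centre of the blue seat disc (64 mm across) on the reel stand, 21 mm above the bench: a reel's underside rests here. A fixed steel spindle 11 mm thick rises 36 mm from it, with a cone tip. z up, x = the stand's x (away from the robot). The three spindles stand in a row along the stand's y, 85 mm apart, in an order that varies
- brake_blue_grip (a point): grip point on the blue brake knob: on its upright turning axis, 54 mm above the bench, 95 mm in front (-x of the stand) of the blue spindle. Upright bar grip 38 mm long (this point's x) by 13 mm wide (y), from 20 mm below to 10 mm above this point, on a round 42 mm lobed skirt. The point turns with the knob; when off its x points at the spindle
- brake_blue (a joint): angle of the blue brake knob: 0 = off, grows as it is turned clockwise seen from above, stop at 1.45. Turns loosely to 0.3, then a sprung detent resists (up to about 0.2 N m) until 0.75, where it snaps through and rests beyond 1.1 = on. Let go before that, it springs back
- keeper (a joint): travel (m) of the keeper along the stand's x: 0 = fully forward, bar above the middle of the reels; 0.10 = fully back, clear of them. A yellow block on a rail at the stand's right end (-y) carries an aluminium bar (26 mm wide, 6 thick, underside 76 mm above the bench, 7 above seated reels) over all spindles. Slides with 2 to 3 N when loose; clamped (only possible when forward) it has 6 mm of play
- keeper_grip (a point): grip point of the keeper's black handle post: 22 mm thick, upright, round, with a 30 mm head, standing on the bar from 82 to 120 mm above the bench; this point is 102 mm up on its axis. x = direction in which the keeper slides back
- clamp (a joint): angle of the red clamp knob on top of the keeper's yellow block: 0 = fully tight (stop), grows as it is turned anticlockwise seen from above, stop at 1.35 = fully loose; the keeper is free from about 0.85. It stays where it is left; takes about 0.1 N m
- clamp_grip (a point): grip point on the clamp knob's upright axis, 110 mm above the bench; upright bar grip 44 mm long (this point's x) by 14 mm wide (y), from 20 mm below to 10 mm above this point, on a round 40 mm skirt; the point turns with the knob and moves with the keeper. 75 mm from the handle post, along the bar
- multimeter: bystander, loose: yellow multimeter lying flat, 150 x 80 x 36 mm; origin at the centre of its underside
- flux_bottle: bystander, loose: amber bottle, 36 mm across, 85 mm tall; origin at the centre of its underside
- paste_jar: bystander, loose: small jar with green lid, 48 mm across, 40 mm tall; origin at the centre of its underside
- driver: bystander, loose: orange-handled screwdriver lying flat, 170 mm long (origin mid-length); origin at the centre of its underside
- circuit_board: bystander, loose: green circuit board lying flat, 90 x 70 mm; origin at the centre of its underside
- cleaner_bottle: bystander, loose: white bottle with red cap, 48 mm across, 130 mm tall; origin at the centre of its underside
There are look-alikes about, which are no part of the job. Of the things like the reel_red, leave any that is purple or yellow; of the rest the larger one is meant.

How it is judged (in metres and radians):
On the way, in this order (a step that is already met when the one before it is completed fails the run):
1. the clamp knob has been loosened (beyond 0.9 rad) (value of joint clamp above 0.9 rad), for 0.1 s.
2. the keeper bar is fully back (beyond 85 mm) (value of joint keeper above 0.085 m), for 0.2 s.
3. every reel present sits fully down on the spindle of its colour while the keeper is back (horizontal distance between reel_red and spindle_red_seat below 0.006 m and z of reel_red in the frame of spindle_red_seat below 0.028 m and angle between the z axis of reel_red and the z axis of spindle_red_seat, either way round below 0.12 rad and linear speed of each of reel_red, reel_green, reel_blue below 0.03 m/s and horizontal distance between reel_green and spindle_green_seat below 0.006 m and z of reel_green in the frame of spindle_green_seat below 0.028 m and angle between the z axis of reel_green and the z axis of spindle_green_seat, either way round below 0.12 rad and horizontal distance between reel_blue and spindle_blue_seat below 0.006 m and z of reel_blue in the frame of spindle_blue_seat below 0.028 m and angle between the z axis of reel_blue and the z axis of spindle_blue_seat, either way round below 0.12 rad and value of joint keeper above 0.07 m), for 0.2 s.
4. the keeper bar is fully forward (under 8 mm) (value of joint keeper below 0.008 m), for 0.2 s.
5. the clamp knob is tight (under 0.25 rad) (value of joint clamp below 0.25 rad), for 0.2 s.
At the end, for the whole second after the job is handed in: Reels present stand on the spindles of their colours (axis within 6 mm, underside within 4 mm of the seat, upright, still); keeper forward (under 8 mm), clamp tight (under 0.25 rad); brakes of loaded spindles on (over about 1.0 rad), brake of an empty spindle off (under 0.4 rad) (horizontal distance between reel_red and spindle_red_seat below 0.006 m and z of reel_red in the frame of spindle_red_seat below 0.028 m and angle between the z axis of reel_red and the z axis of spindle_red_seat, either way round below 0.12 rad and linear speed of each of reel_red, reel_green, reel_blue below 0.03 m/s and horizontal distance between reel_green and spindle_green_seat below 0.006 m and z of reel_green in the frame of spindle_green_seat below 0.028 m and angle between the z axis of reel_green and the z axis of spindle_green_seat, either way round below 0.12 rad and horizontal distance between reel_blue and spindle_blue_seat below 0.006 m and z of reel_blue in the frame of spindle_blue_seat below 0.028 m and angle between the z axis of reel_blue and the z axis of spindle_blue_seat, either way round below 0.12 rad and y of reel_red in the frame of brake_red_grip above 0.08 m and y of reel_green in the frame of brake_green_grip above 0.08 m and y of reel_blue in the frame of brake_blue_grip above 0.08 m and (horizontal distance between reel_red and spindle_red_seat below 0.006 m or value of joint brake_red below 0.4 rad) and (horizontal distance between reel_green and spindle_green_seat below 0.006 m or value of joint brake_green below 0.4 rad) and (horizontal distance between reel_blue and spindle_blue_seat below 0.006 m or value of joint brake_blue below 0.4 rad) and value of joint keeper below 0.008 m and value of joint clamp below 0.25 rad); the robot touches nothing.
It fails at once if a bystander on the bench is moved by more than 4 cm (distance of any of multimeter, flux_bottle, paste_jar, driver, circuit_board, cleaner_bottle from where it was at the start of the episode above 0.04 m).
Of reel_red, reel_green, reel_blue only 2 to 3 are there at a start; the rules pass over those that are not, and their reading is None.
At some moment in a run one of reel_red, reel_green, reel_blue may be knocked a few centimetres aside while the robot is not near it.
It also fails if it takes over 210 s, if anything falls off the work surface, if the arm or the gripper's body presses on something with over 40 N, if the wrist force passes 120 N, or if a joint passes its speed limit or range.

## Working session

There is one attempt and no reset: what is moved stays moved. The work goes in short steps, each a Python script; the robot and the scene stay as the last script left them, time stands still between calls to the robot, and variables do not carry over. Pictures are saved under pics/ and viewed, at most 16 in all, crops included, and the job is handed in when it is done.

```bash
mkdir -p pics; python3 - <<'E'
from bench import robot
import cv2
for n in("top","side"):
    d=robot.get_image(n); cv2.imwrite(f"pics/{n}0.png",d["img"])
    print(n,{k:v for k,v in d.items() if k!="img"})
print(robot.current_t(),robot.current_eef_rot(),robot.current_gripper_width())
E
```

```text
top {'fovy': 56.66172912525609, 'cx': 325.3279344452655, 'cy': 243.67421170833302, 'eye': array([ 417.7744723 ,   -7.34430832, 1263.46210613]), 'orientation': array([-3.06238582, -0.01243584, -1.5884271 ])}
side {'fovy': 49.77761330316545, 'cx': 326.9753305481352, 'cy': 233.32425592968147, 'eye': array([152.78220198, 842.1827465 , 852.63355741]), 'orientation': array([-2.24143351, -0.00299677, -2.73015265])}
0.1 [-3.13997149e+00 -3.49431944e-04  4.12795404e-01] 1.0008953479023777
```

View pics/top0.png

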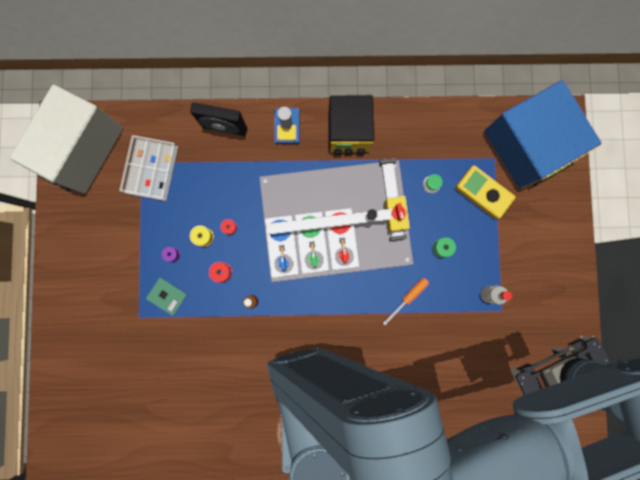

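View pics/side0.png

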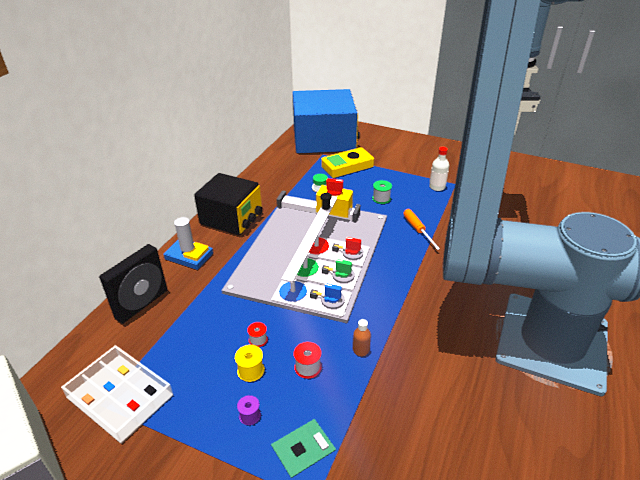

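Both pictures show the two candidates for red: reel (219,272) is larger, and (228,227) is a smaller look-alike. Yellow (200,236) and purple (170,255) are decoys. For green, the reel is at (445,248) and the jar with the green lid is at (433,184). I see no blue reel so far. The stand's order from left to right is blue, green, red, with the clamp at (399,213) and the handle post at (371,215).

Next I'll take close crops for the choice and for the measurement.

```bash
cat > h.py <<'E'
from bench import robot
import numpy as np, cv2
from scipy.spatial.transform import Rotation as R
def cam(n):
    d=robot.get_image(n); return d
def ray(d,u,v):
    f=240/np.tan(np.radians(d["fovy"])/2)
    return R.from_euler("xyz",d["orientation"]).as_matrix()@np.array([(u-d["cx"])/f,(v-d["cy"])/f,1])
def unproj(d,u,v,z):
    r=ray(d,u,v); return d["eye"]+r*(z-d["eye"][2])/r[2]
def proj(d,p):
    f=240/np.tan(np.radians(d["fovy"])/2)
    c=R.from_euler("xyz",d["orientation"]).as_matrix().T@(np.asarray(p,float)-d["eye"])
    return np.array([d["cx"]+f*c[0]/c[2],d["cy"]+f*c[1]/c[2]])
def mask(img,col):
    h,s,v=cv2.split(cv2.cvtColor(img,cv2.COLOR_BGR2HSV))
    hh={"red":(h<8)|(h>172),"green":(h>50)&(h<85),"blue":(h>100)&(h<118)}[col]
    return (hh&(s>130)&(v>70)).astype(np.uint8)
def blobs(img,col,amin=15):
    n,_,st,c=cv2.connectedComponentsWithStats(mask(img,col))
    return [(c[i].round(1),st[i].tolist()) for i in range(1,n) if st[i,4]>=amin]
E
python3 - <<'E'
from h import *
import pickle
D={n:cam(n) for n in("top","side")}
pickle.dump(D,open("d0.pkl","wb"))
for n in D:
    for c in("red","green"):
        for b in blobs(D[n]["img"],c): print(n,c,b[0],b[1],unproj(D[n],*b[0],48).round(0)[:2])
t=D["top"]["img"]; s=D["side"]["img"]
a=cv2.resize(t[150:310,150:470],(800,400),interpolation=cv2.INTER_CUBIC)
cv2.imwrite("pics/tc.png",a)
cv2.imwrite("pics/sc.png",cv2.resize(s[170:395,220:420],(533,600),interpolation=cv2.INTER_CUBIC))
E
```

```text
top red [147.4 182.4] [146, 180, 4, 6, 19] [691. 463.]
top red [397.5 211.4] [392, 204, 13, 16, 117] [ 600. -225.]
top red [228.3 226.5] [221, 220, 15, 14, 159] [566. 241.]
top red [340.2 228.9] [331, 226, 19, 8, 91] [554. -66.]
top red [343.7 256.6] [339, 251, 10, 12, 73] [478. -74.]
top red [219.7 271.9] [210, 263, 21, 19, 306] [442. 264.]
top red [507.  295.4] [501, 291, 12, 10, 89] [ 364. -517.]
top green [434.4 181.4] [427, 174, 15, 15, 166] [ 682. -330.]
top green [310.1 231.6] [303, 230, 16, 5, 45] [548.  17.]
top green [445.8 246.8] [437, 238, 19, 19, 264] [ 500. -355.]
top green [313.7 261.3] [311, 258, 6, 8, 29] [466.   8.]
side red [442.7 150.1] [439, 146, 9, 9, 69] [ 392. -621.]
side red [334.  186.5] [326, 179, 17, 17, 233] [ 623. -292.]
side red [319.4 246.6] [309, 237, 20, 17, 191] [552. -34.]
side red [352.6 245.8] [345, 238, 16, 17, 223] [480. -69.]
side red [474.3 305.5] [469, 299, 10, 12, 28] [170.  12.]
side red [448.6 305.1] [445, 302, 8, 7, 15] [220.  33.]
side red [475.  313.7] [472, 310, 8, 10, 22] [164.  35.]
side red [256.6 329.4] [248, 322, 18, 15, 206] [56
[... 271 characters left out ...]
, 365, 26, 14, 69] [422. 313.]
side red [132.7 404.9] [127, 400, 13, 11, 83] [675. 496.]
side red [356.9 446.6] [345, 420, 26, 57, 482] [285. 410.]
side green [336.1 159.7] [327, 155, 19, 11, 114] [ 675. -431.]
side green [319.6 178.8] [313, 174, 15, 11, 133] [ 677. -312.]
side green [382.1 185.3] [373, 180, 19, 11, 150] [ 501. -352.]
side green [381.2 201. ] [372, 197, 19, 7, 38] [ 478. -277.]
side green [245.4 207.2] [242, 201, 8, 14, 63] [ 800. -103.]
side green [308.5 268.6] [298, 259, 21, 18, 215] [543.  49.]
side green [342.9 268. ] [335, 260, 17, 17, 226] [471.  15.]
side green [308.3 425.7] [302, 423, 14, 6, 20] [374. 408.]
side green [317.  445.2] [305, 429, 27, 32, 200] [346. 434.]
```

View pics/tc.png

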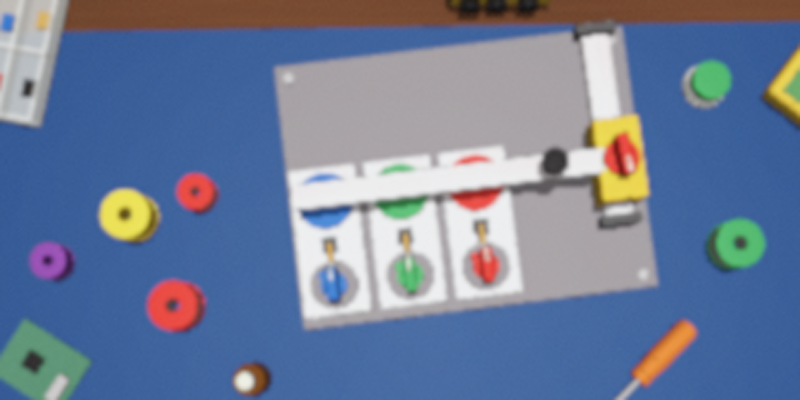

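View pics/sc.png

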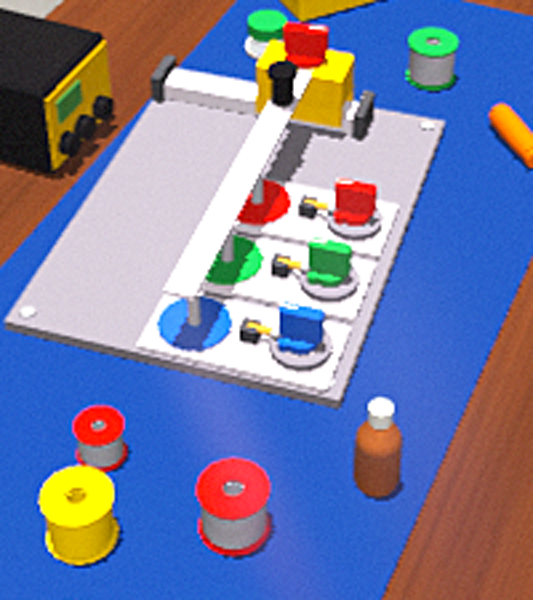

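The crops show the larger red reel at top (219,272), the small red decoy at (228,227), and the green reel at (446,247) with its grey wire and bore. The jar has a white body. Now I'll fit the stand.

```bash
python3 - <<'E'
from h import *
import pickle
from scipy.optimize import least_squares
D=pickle.load(open("d0.pkl","rb")); T,S=D["top"],D["side"]
print([b for b in blobs(S["img"],"blue",80) if b[0][0]>260 and b[0][0]<360],[b for b in blobs(T["img"],"blue",20) if 250<b[0][0]<300])
for c,u in(("red",(352.6,245.8)),("green",(342.9,268))): print(c,unproj(S,*u,49),)
print("brakes top",unproj(T,343.7,256.6,58),unproj(T,313.7,261.3,58))
for z in(100,105,110): print("clamp side",z,unproj(S,334,186.5,z))
for z in(110,115,120): print("clamp top",z,unproj(T,397.5,211.4,z))
# black handle
for n,(x0,x1,y0,y1) in {"top":(355,390,200,230),"side":(310,340,190,215)}.items():
    m=(D[n]["img"][y0:y1,x0:x1].max(2)<60).astype(np.uint8)
    k,l,st,c=cv2.connectedComponentsWithStats(m)
    for i in range(1,k):
        if st[i,4]>15:
            u=c[i]+[x0,y0]; print("post",n,u,st[i].tolist(),[unproj(D[n],*u,z).round(1)[:2].tolist() for z in(102,120)])
# clamp bar orientation in top: PCA of red mask
m=mask(T["img"],"red"); m[:, :385]=0; m[:,412:]=0; m[:200]=0;m[225:]=0
p=np.argwhere(m)[:,::-1]; w=[unproj(T,*q,118)[:2] for q in p]; w=np.array(w)
ev,V=np.linalg.eigh(np.cov(w.T)); print("clamp PCA",w.mean(0),np.sqrt(ev),np.degrees(np.arctan2(V[1,1],V[0,1])))
# stand-plate screws(z~12?) : bright corner circles
E
```

```text
[(array([324.2, 120.6]), [293, 89, 64, 64, 3754]), (array([307.9, 182.3]), [288, 155, 44, 45, 621]), (array([289.1, 344.8]), [140, 166, 316, 314, 36009]), (array([292.7, 291.5]), [279, 281, 28, 20, 367]), (array([332.4, 293.1]), [324, 285, 18, 18, 261])] [(array([294. , 124.1]), [276, 109, 23, 34, 169]), (array([276.6, 118.1]), [275, 110, 5, 15, 35]), (array([280.5, 236.1]), [272, 233, 18, 7, 82]), (array([283. , 264.2]), [279, 259, 9, 11, 62])]
red [479.34384754 -67.71656473  49.        ]
green [470.68930453  15.7993413   49.        ]
brakes top [477.19699447 -73.21983614  58.        ] [465.84666661   8.30170691  58.        ]
clamp side 100 [ 592.79277695 -218.27915022  100.        ]
clamp side 105 [ 589.86963746 -211.23414215  105.        ]
clamp side 110 [ 586.94649796 -204.18913408  110.        ]
clamp top 110 [ 590.72823662 -213.86736965  110.        ]
clamp top 115 [ 589.97852077 -212.97213841  115.        ]
clamp top 120 [ 589.22880492 -212.07690718  120.        ]
post top [372.26315789 213.21052632] [14, 11, 6, 6, 19] [[588.2, -148.5], [585.5, -146.3]]
post side [325.71538462 200.43076923] [11, 3, 10, 17, 130] [[585.8, -147.8], [575.4, -124.1]]
clamp PCA [ 589.57359216 -212.56052827] [7.52741635 9.95803866] 157.65165911823078
```

```bash
python3 - <<'E'
from h import *
import pickle
D=pickle.load(open("d0.pkl","rb")); T,S=D["top"],D["side"]
a=cv2.resize(T["img"][195:233,358:418],(800,507),interpolation=cv2.INTER_NEAREST)[:, :800]
b=cv2.resize(S["img"][174:219,310:358],(640,600),interpolation=cv2.INTER_NEAREST)
c=np.zeros((600,800,3),np.uint8); c[:260,:400]=cv2.resize(a,(400,260),interpolation=cv2.INTER_NEAREST); c[:400,400:800]=cv2.resize(b,(400,400),interpolation=cv2.INTER_NEAREST)
cv2.imwrite("pics/cl.png",c)
E
```

```text
(no output)
```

View pics/cl.png

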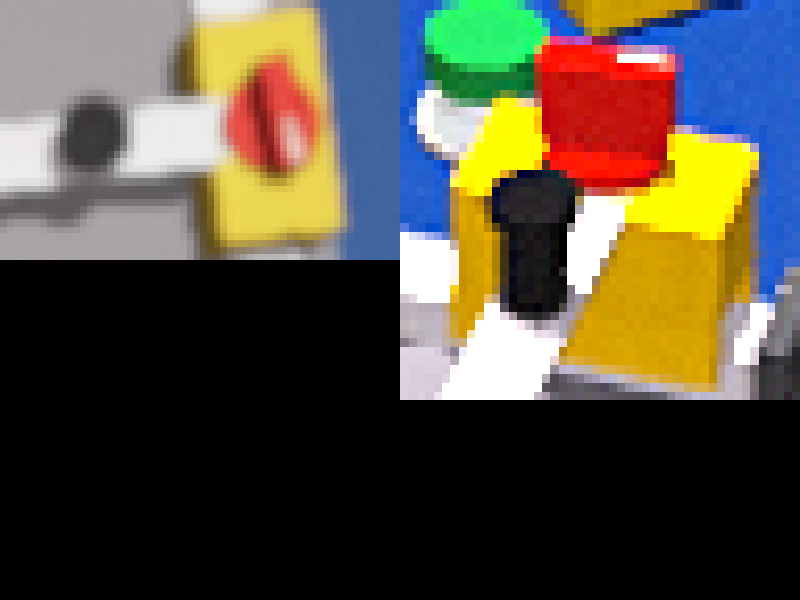

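```bash
cat > fit.py <<'E'
from h import *
import pickle
from scipy.optimize import least_squares
D=pickle.load(open("d0.pkl","rb")); T,S=D["top"],D["side"]
obs=[(S,(352.6,245.8),"b",-85,49),(S,(342.9,268),"b",0,49),(S,(332.4,293.1),"b",85,49),
 (S,(326,203.4),"k",0,102),(S,(334.9,185.6),"k",-75,105),(T,(371.8,215.2),"k",0,118),(T,(399.3,212.3),"k",-75,118),
 (T,(343.7,256.6),"b",-85,58),(T,(313.7,261.3),"b",0,58),(T,(283,264.2),"b",85,58),
 (S,(292.7,290.9),"s",85,21)]
def P(p,x,y,z):
    c,s=np.cos(p[2]),np.sin(p[2]); return [p[0]+c*x-s*y,p[1]+s*x+c*y,z]
def loc(p,o): return P(p,-95 if o[2]=="b" else 0,o[3]+(p[3] if o[2]=="k" else 0),o[4])
f=lambda p:np.concatenate([proj(o[0],loc(p,o))-o[1] for o in obs])
r=least_squares(f,[560,10,.1,-150],x_scale=[100,100,.1,100],loss="soft_l1")
if __name__=="__main__":
    print(r.x); print(f(r.x).reshape(-1,2).round(1))
    for n,x,y in(("clamp",0,r.x[3]-75),("post",0,r.x[3]),("seat_r",0,-85),("seat_g",0,0)): print(n,P(r.x,x,y,0))
E
python3 fit.py
```

```text
[ 5.64298514e+02  2.16708451e+01  1.00703834e-01 -1.64766372e+02]
[[ 1.1 -1. ]
 [ 1.  -0.9]
 [ 0.5 -1.1]
 [ 0.6 -1.4]
 [ 0.5 -0.1]
 [-1.1 -0.1]
 [-0.1 -0.5]
 [-0.3 -0.4]
 [-1.4 -1.4]
 [-2.  -0.6]
 [ 0.   0.7]]
clamp [np.float64(588.4031167036567), np.float64(-216.8807872850511), 0]
post [np.float64(580.863088499959), np.float64(-142.26076333244544), 0]
seat_r [np.float64(572.8438792323692), np.float64(-62.898515412066786), 0]
seat_g [np.float64(564.2985139348451), np.float64(21.670845067552975), 0]
```

```bash
cat >> h.py <<'E'
PI=np.pi
def tool_y(yaw): return np.array([-np.sin(yaw),np.cos(yaw),0])
def pos(): return np.array(robot.current_tcp_pos())
def F(): return np.array(robot.current_contact_force())
def go(x,y,z,yaw): robot.move_ptp([x,y,z],[PI,0,yaw])
def lin(x,y,z,**k): return robot.move_linear([x,y,z],**k)
def turn(d):
    "rotate tool about its own vertical axis by d (ccw from above)"
    q=list(robot.current_qpos()); q[5]-=d; robot.move_j(q)
def yawnow(): return robot.current_eef_rot()[2]
def recentre(yaw,F0,tol=4,step=.8,n=8):
    y=tool_y(yaw)
    for _ in range(n):
        f=(F()-F0)@y
        if abs(f)<tol: break
        p=pos()+y*np.sign(f)*step; lin(*p,speed=20)
    print("recentred f",round(f,1),pos().round(1))
def save(name,n="top",box=None,sc=1):
    d=cam(n); im=d["img"]
    if box: im=im[box[1]:box[3],box[0]:box[2]]
    cv2.imwrite(f"pics/{name}.png",cv2.resize(im,None,fx=sc,fy=sc,interpolation=cv2.INTER_CUBIC)); return d
E
python3 - <<'E'
from h import *
for yaw in(0.1,1.45,-1.25,.1+PI,.1-PI):
    for p in((588,-217,94),(478,-70,40)): 
        q=robot.inverse_kinematics(p,[PI,0,yaw]); print(yaw,p,None if q is None else np.round(q,2))
robot.move_gripper(.5)
go(588.4,-216.9,200,.1)
print(robot.current_eef_rot(),robot.current_qpos(),F())
turn(.2);print(yawnow());turn(-.2)
F0=F();print(lin(588.4,-216.9,94,speed=80,f_stop=8),pos(),F()-F0)
d=save("c1","top"); save("c1s","side",(290,120,410,240),4)
b=[(x[0],x[1][4]) for x in blobs(d["img"],"blue",30)];print(b)
E
```

```text
0.1 (588, -217, 94) [-0.53  0.5   1.5  -0.    1.14  0.94]
0.1 (478, -70, 40) [-0.38  0.34  1.92 -0.    0.88  1.09]
1.45 (588, -217, 94) [-0.53  0.5   1.5   0.    1.14 -0.41]
1.45 (478, -70, 40) [-0.38  0.34  1.92 -0.    0.88 -0.26]
-1.25 (588, -217, 94) [-0.53  0.5   1.5  -0.    1.14  2.29]
-1.25 (478, -70, 40) [-0.38  0.34  1.92 -0.    0.88  2.44]
3.241592653589793 (588, -217, 94) [-0.53  0.5   1.5   0.    1.14 -2.2 ]
3.241592653589793 (478, -70, 40) [-0.38  0.34  1.92  0.    0.88 -2.05]
-3.041592653589793 (588, -217, 94) [-0.53  0.5   1.5   0.    1.14 -2.2 ]
-3.041592653589793 (478, -70, 40) [-0.38  0.34  1.92  0.    0.88 -2.05]
[3.14119416e+00 1.81229292e-04 9.91099528e-02] [-5.32204081e-01  4.08583020e-01  1.36615576e+00 -4.37723314e-04
  1.36676500e+00  9.39570929e-01] [-0.4738392   0.12461372 -1.3981656 ]
0.2934414784733639
False [ 588.80334339 -217.15122649   94.67408899] [ 0.57029158 -0.2375793   0.11893075]
[(array([550.4, 128.8]), 5200), (array([294. , 124.1]), 170), (array([276.6, 118. ]), 36), (array([472.1, 164.7]), 478), (array([223. , 242.8]), 18148), (array([466.8, 266.3]), 5160), (array([421.1, 232.7]), 637), (array([280.5, 236.1]), 83), (array([283. , 264.2]), 64)]
```

View pics/c1s.png

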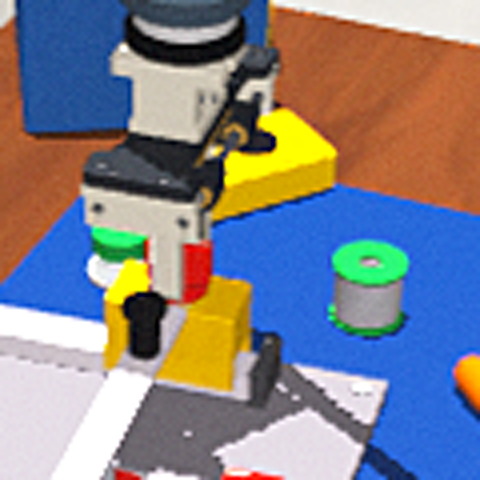

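The side view shows the near finger beside the red clamp grip at crop (170,270), with nothing touching. Now I'll grip and turn it.

```bash
python3 - <<'E'
from h import *
F0=F(); robot.move_gripper(0); print(robot.current_gripper_width()*93,(F()-F0).round(1))
recentre(yawnow(),F0)
for i in range(6):
    turn(.23); print(round(yawnow(),2),(F()-F0).round(1),round(robot.current_ft_torque()[2],2))
E
```

```text
13.662438302016906 [ -0.1 -11.9  -3. ]
recentred f 1.2 [ 588.7 -221.    94.1]
0.32 [-0.4 -4.3 -1.3] 0.11
0.54 [ 2.1 -4.8 -2.6] 0.06
0.77 [ 1.7 -5.5 -1.7] 0.01
0.99 [ 2.1 -5.9 -2.7] 0.06
1.21 [ 2.3 -5.  -2.6] 0.06
1.44 [ 3.6 -4.8 -2.8] 0.05
```

```bash
python3 - <<'E'
from h import *
u=np.array([np.cos(.1007),np.sin(.1007),0]); p=pos(); F0=F()
print(robot.move_linear(p+u*97,speed=60,f_stop=20),(pos()-p)@u,(F()-F0).round(1))
print(robot.move_linear(p+u*104,speed=15,f_stop=12),(pos()-p)@u,(F()-F0).round(1))
robot.move_gripper(.5); p=pos(); print(robot.current_t())
lin(p[0],p[1],200)
robot.move_gripper(1.0); go(440,50,250,.1)   # away from clamp, right of red reel
q=robot.current_qpos(); q[0]=-1.3; robot.move_j(q)
import pickle; pickle.dump({n:save("k_"+n,n) for n in("top","side")},open("d1.pkl","wb"))
D=pickle.load(open("d1.pkl","rb"))
c=np.vstack([cv2.resize(D["top"]["img"][150:310,190:470],(525,300)),cv2.resize(D["side"]["img"][170:395,220:420],(525,300))]); 
cv2.imwrite("pics/k.png",np.hstack([cv2.resize(D["top"]["img"],(400,300)),cv2.resize(D["top"]["img"][150:310,250:430],(400,300))]).copy())
E
```

```text
False 97.15170552450776 [-2.8  4.5  3.9]
True 100.09211058222039 [-3.   3.3  9.6]
10.875
```

View pics/k.png

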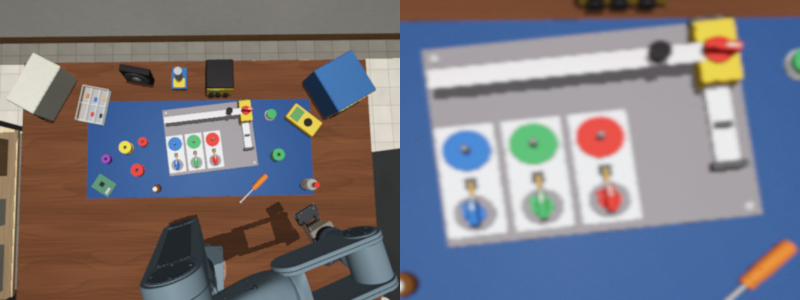

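View pics/k_side.png

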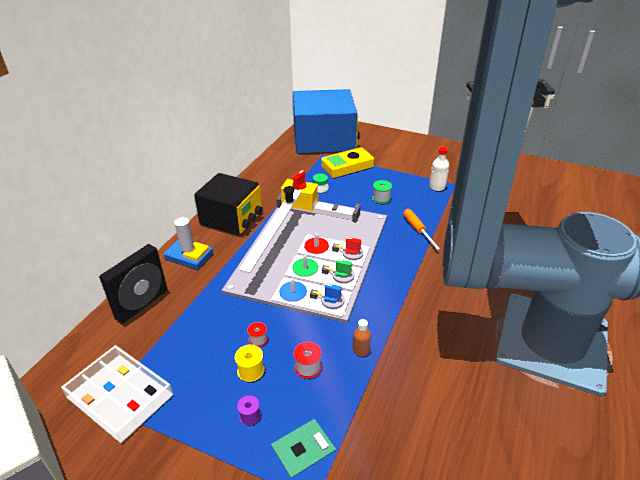

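The keeper is back, with the knob turned across at top (434,178), and the seats are clear: blue, green, red at full-frame (283,230), (313,227), (342,223). There is no blue reel. Next I'll measure the seats and reels with circle fits.

```bash
cat >> h.py <<'E'
from scipy.optimize import least_squares
def circ(d,col,near,z,maxd=25,tall=False):
    "centre and radius in plane z of the coloured disc whose pixel blob is near given world xy"
    uv=proj(d,[near[0],near[1],z]); n,l,st,c=cv2.connectedComponentsWithStats(mask(d["img"],col))
    i=min([k for k in range(1,n) if st[k,4]>60],key=lambda k:np.hypot(*(c[k]-uv)))
    cs,_=cv2.findContours((l==i).astype(np.uint8),cv2.RETR_EXTERNAL,cv2.CHAIN_APPROX_NONE)
    w=np.array([unproj(d,*q[0],z)[:2] for q in max(cs,key=len)])
    r=least_squares(lambda p:np.hypot(*(w-p[:2]).T)-p[2],[*w.mean(0),30],loss="soft_l1")
    return r.x.round(1)
E
python3 - <<'E'
from h import *
import pickle
D=pickle.load(open("d1.pkl","rb"))
for n in D:
    for c,p in(("red",(573,-63)),("green",(564,22)),("blue",(556,106))): print(n,"seat",c,circ(D[n],c,p,21))
    for c,p in(("red",(442,264)),("green",(500,-354))): print(n,"reel",c,circ(D[n],c,p,48))
E
```

```text
top seat red [574.7 -65.5  27.2]
top seat green [ 688.7 -337.2   19.8]
top seat blue [556.8 103.3  26.6]
top reel red [442.  264.4  26.2]
top reel green [ 499.9 -355.1   25.2]
side seat red [575.1 -64.5  29.1]
side seat green [566.2  19.9  28.9]
side seat blue [556.9 104.5  29.1]
side reel red [442.7 268.8  26. ]
side reel green [ 501.  -352.8   25.7]
```

```bash
cat >> h.py <<'E'
def pick(x,y,z=9,yaws=(.106,.106+PI/2)):
    robot.move_gripper(1.0)
    go(x,y,130,yaws[0]); F0=F()
    if lin(x,y,z,speed=100,f_stop=8): print("CONTACT",pos()); return False
    robot.move_gripper(0); w=robot.current_gripper_width()*93; print("squeeze1",round(w,1),(F()-F0).round(1))
    robot.move_gripper(.9); turn(yaws[1]-yaws[0])
    d=cam("top"); ds=cam("side")
    robot.move_gripper(0); print("squeeze2",round(robot.current_gripper_width()*93,1),(F()-F0).round(1),pos().round(1),round(yawnow(),3))
    return True
E
python3 - <<'E'
from h import *
if pick(442.3,266.5):
    p=pos(); lin(p[0],p[1],130); print(robot.current_gripper_width()*93,F(),robot.current_t())
    save("r1","side",(200,200,440,400),3)
E
```

```text
squeeze1 52.4 [-1.3  0.1 -0.1]
squeeze2 54.5 [-0.9 -0.3 -0.6] [442.3 266.5   9. ] 1.677
54.45789451554378 [-0.18432894  0.05978593 -2.87994587] 24.4917
```

View pics/r1.png

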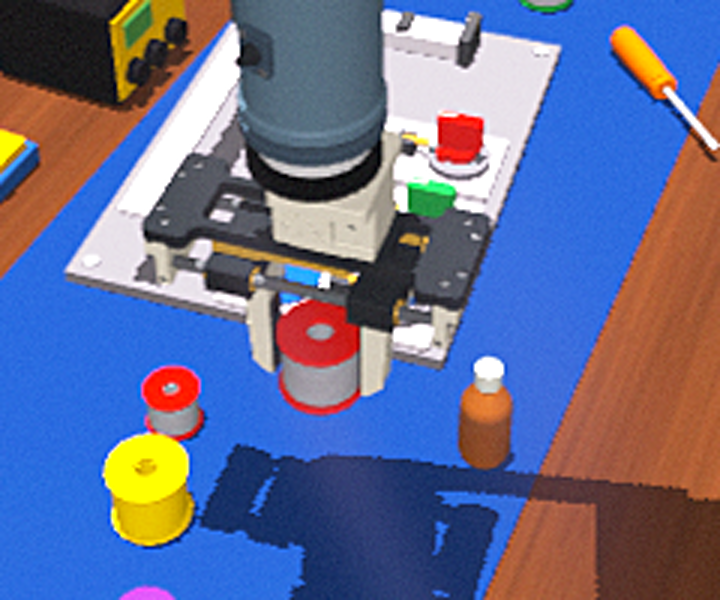

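The side crop shows the red reel held upright and centred between the fingers at crop (320,345). Now I'll carry it over the red spindle and compare camera and TCP there.

```bash
python3 - <<'E'
from h import *
go(575,-65,130,.106+PI/2)
p=pos(); h=p[2]-9
for z in(130,75):
    lin(575,-65,z,speed=100); robot.sleep(.2)
    d=cam("side"); p=pos(); print(p.round(1),"top flange:",circ(d,"red",p[:2],p[2]-9+48))
save("r2","side",(250,130,410,290),4)
E
```

```text
[575.  -64.7 130. ] top flange: [574.5 -60.3  26.3]
[575.5 -65.1  75.7] top flange: [575.2 -61.7  26.1]
```

View pics/r2.png

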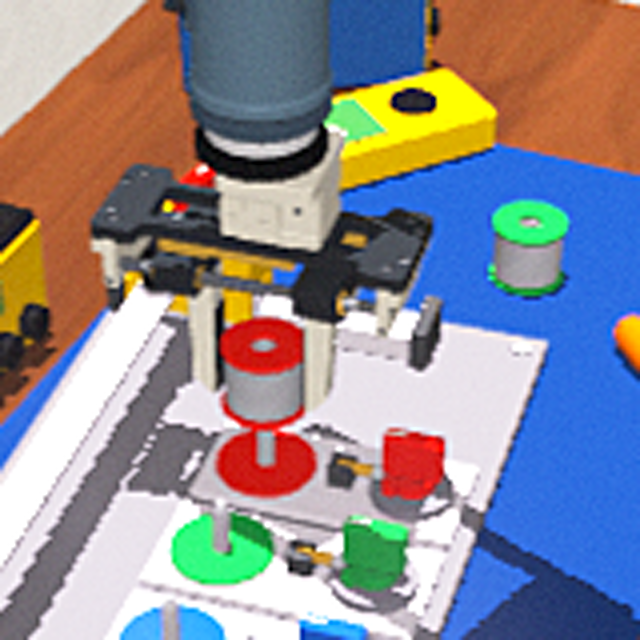

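The side crop shows the reel directly over the red spindle, with the bore at (265,345) and the tip at (265,430). I'll lower it with a force stop.

```bash
cat >> h.py <<'E'
def insert(x,y,zs=30.0,f=6):
    F0=F(); 
    offs=[(0,0)]+[(r*np.cos(a),r*np.sin(a)) for r in(1.5,2.8) for a in np.arange(0,2*PI,PI/(2 if r<2 else 4))]
    for dx,dy in offs:
        lin(x+dx,y+dy,70,speed=80)
        s=lin(x+dx,y+dy,zs,speed=40,f_stop=f); p=pos(); print(np.round([dx,dy],1),s,p.round(1),(F()-F0).round(1))
        if p[2]<zs+5: return p
    return None
E
python3 - <<'E'
from h import *
print(insert(575,-66))
E
```

```text
[0 0] True [574.5 -65.9  30. ] [-0.4  0.3  8.5]
[574.54112308 -65.88394297  29.97293573]
```

```bash
python3 - <<'E'
from h import *
robot.move_gripper(.9); lin(574.5,-66,130)
T,S=cam("top"),cam("side")
print("red on seat side",circ(S,"red",(575,-66),69))
g=[circ(d,"green",(500,-354),48) for d in(T,S)]; print(g)
x,y=(g[0][:2]+g[1][:2])/2
if abs(g[0]-g[1]).max()<6 and abs(g[1][2]-25.5)<2 and pick(x,y):
    p=pos(); lin(p[0],p[1],130); print(robot.current_gripper_width()*93,F(),robot.current_t())
    go(566,18.5,130,.106+PI/2); lin(566,18.5,75)
    S=save("g1","side",(250,130,410,290),4)
    print("red on seat",circ(S,"red",(575,-66),69))
    print("held",pos(),circ(S,"green",pos()[:2],pos()[2]+39))
E
```

```text
red on seat side [574.1 -62.6  25.5]
[array([ 499.9, -355.1,   25.2]), array([ 501. , -352.8,   25.7])]
squeeze1 54.3 [-1.8 -1.8  0.9]
squeeze2 52.2 [-0.4 -0.7  0.8] [ 500.5 -354.     9. ] 1.677
52.253586664318334 [-0.93552026 -0.12055925 -2.24404697] 37.575
red on seat [471.6 -44.8  26. ]
held [566.83154265  17.78051037  75.76363282] [566.2  22.1  25.2]
```

View pics/g1.png

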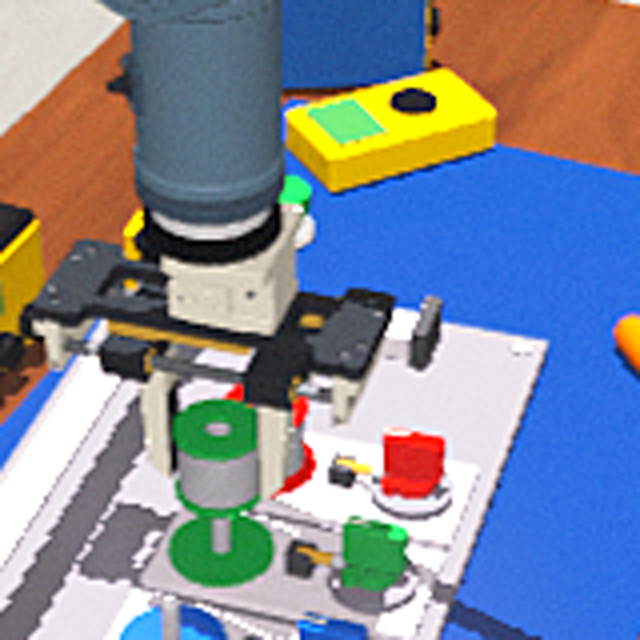

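The side crop shows the green reel held above the green spindle, with the bore at (218,430) and the tip at (220,515). Red stands on its seat behind it. I'll insert.

```bash
python3 - <<'E'
from h import *
p=insert(566,18.5); print(p)
if p is not None:
    robot.move_gripper(.9); lin(566,18.5,130)
    go(480,-250,250,.1)
    d=save("two","side",(250,130,410,290),4)
    T=cam("top")
    for c,q in(("red",(575,-66)),("green",(566,18.5))): print(c,circ(d,c,q,69),circ(T,c,q,69))
    print(robot.current_t())
E
```

```text
[0 0] True [565.5  18.6  30. ] [-1.  -0.   7.5]
[565.52980177  18.56157317  29.9809113 ]
red [573.8 -60.3  26. ] [569.1 -63.4  26.1]
green [565.1  20.7  25.5] [ 678.3 -324.3   19.1]
43.5667
```

View pics/two.png

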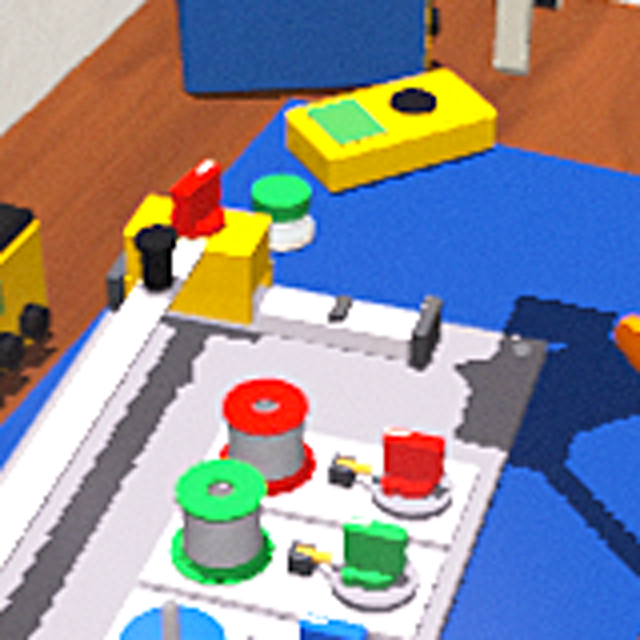

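Both reels are seated with their top flanges level at the same height above the seats: red (265,405), green (222,490). The knob is at (197,200). Next: keeper forward, then clamp.

```bash
python3 - <<'E'
from h import *
u=np.array([np.cos(.106),np.sin(.106),0])
robot.move_gripper(.5)
k=np.array([588.7,-221,94])+u*100
go(k[0],k[1],200,1.44); F0=F()
print(lin(*k,speed=80,f_stop=8),pos())
robot.move_gripper(0); print(robot.current_gripper_width()*93,(F()-F0).round(1))
recentre(yawnow(),F0)
p=pos()
print(robot.move_linear(p-u*97,speed=60,f_stop=20),(p-pos())@u,(F()-F0).round(1))
print(robot.move_linear(p-u*106,speed=15,f_stop=12),(p-pos())@u,(F()-F0).round(1),pos())
F1=F()
for i in range(6):
    turn(-.225); print(round(yawnow(),2),(F()-F1).round(1),round(robot.current_ft_torque()[2],2))
E
```

```text
False [ 688.53346587 -210.60744473   94.77591538]
13.684180974708276 [ 2.3 -1.8  0.5]
recentred f -2.5 [ 688.6 -210.8   94.2]
False 97.17605763979381 [ 0.  -3.5  0.5]
True 97.34298834795409 [1.2 0.8 1.8] [ 591.79455713 -221.23055219   94.15245684]
1.22 [ 0.6 -3.6 -0.8] -0.09
1.0 [-0.5 -3.1  0.2] -0.12
0.78 [-1.3 -3.3  0.7] -0.16
0.56 [-1.6 -2.5  0.1] -0.1
0.35 [-0.7 -2.2  0.1] -0.1
0.13 [-1.7 -2.5  0. ] -0.1
```

```bash
python3 - <<'E'
from h import *
u=np.array([np.cos(.106),np.sin(.106),0]); p=pos(); robot.sleep(.3); F1=F()
print(robot.move_linear(p-u*8,speed=10,f_stop=15),(p-pos())@u,(F()-F1).round(1),pos())
turn(-.1); print(yawnow(),robot.current_ft_torque()[2])
turn(-.08); print(yawnow(),robot.current_ft_torque()[2])
robot.sleep(.3); robot.move_gripper(.5); p=pos(); lin(p[0],p[1],200)
go(480,-280,250,.1)
S=save("f","side",(250,130,410,290),4); print(robot.current_t())
import pickle; pickle.dump({"side":S,"top":cam("top")},open("d2.pkl","wb"))
E
```

```text
True 0.05071433610330096 [1.4 1.4 1.2] [ 591.24526223 -220.72480997   94.17279146]
0.02546676726558883 0.5710373783441374
-0.0503560592328276 0.7765309043260001
55.3
```

View pics/f.png

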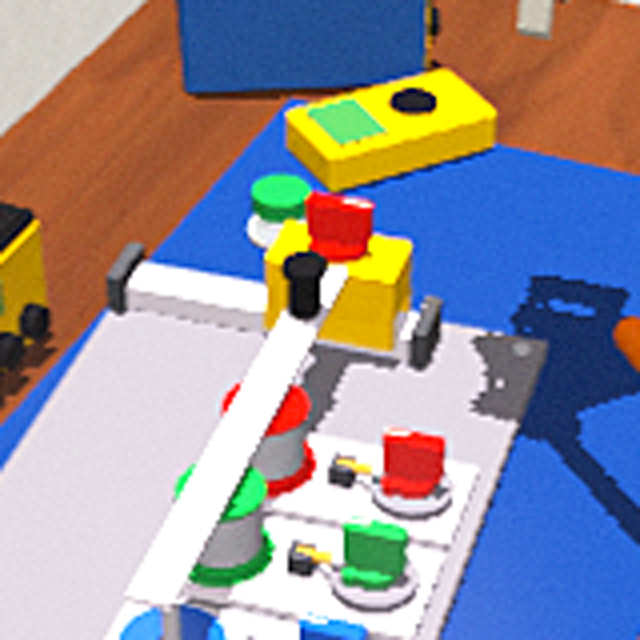

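The side crop shows the keeper forward over both reels and the clamp knob back in line. I'll compare numerically with the starting picture to get the remaining travel and knob angle.

```bash
python3 - <<'E'
from h import *
import pickle
A=pickle.load(open("d0.pkl","rb"));B=pickle.load(open("d2.pkl","rb"))
for n,b in(("side",(312,172,362,222)),("top",(360,195,412,240))):
    a=A[n]["img"][b[1]:b[3],b[0]:b[2]]; w=B[n]["img"]
    t=a.copy(); r=cv2.matchTemplate(w[b[1]-12:b[3]+12,b[0]-12:b[2]+12],t,cv2.TM_CCOEFF_NORMED); _,m,_,l=cv2.minMaxLoc(r); print(n,m,np.array(l)-12)
    w0,w1=[np.float32(cv2.cvtColor(x[b[1]:b[3],b[0]:b[2]],cv2.COLOR_BGR2GRAY)) for x in(A[n]["img"],w)]
    print(cv2.phaseCorrelate(w0,w1))
u=np.array([np.cos(.106),np.sin(.106),0]); P=np.array([590,-220,110.])
print([proj(A[n],P+10*u)-proj(A[n],P) for n in("side","top")])
for D in(A,B):
    print([[x[0],x[1]] for x in blobs(D["side"]["img"],"red",50) if 320<x[0][0]<345 and x[0][1]<200])
E
```

```text
side 0.99205082654953 [0 0]
((-0.004672568606302718, -0.03150283421787137), 0.9983666847229004)
top 0.9852041602134705 [0 0]
((0.0940313971961757, 0.5683266099263022), 0.9621781941794564)
[array([-3.63226527, -0.63156368]), array([-0.51949443, -3.75270911])]
[[array([334. , 186.5]), [326, 179, 17, 17, 233]]]
[[array([334. , 186.5]), [326, 178, 17, 17, 223]]]
```

The keeper and clamp match the starting picture, so they are fully forward and tight. Now the red and green brakes.

```bash
python3 - <<'E'
from h import *
robot.move_gripper(.5)
for n,x,y in(("red",480.2,-75.8),("green",471.4,8.5)):
    go(x,y,150,.106); F0=F()
    if lin(x,y,39,speed=80,f_stop=8): print("CONTACT",n,pos()); break
    robot.move_gripper(0); print(n,robot.current_gripper_width()*93,(F()-F0).round(1))
    recentre(yawnow(),F0)
    for i in range(6):
        turn(-.22); print(round(yawnow(),2),(F()-F0).round(1)[:2],round(robot.current_ft_torque()[2],2))
    robot.sleep(.2); robot.move_gripper(.5); p=pos(); lin(p[0],p[1],150)
go(440,-280,250,.1)
S=save("b","side",(250,130,410,290),4); save("bt","top"); print(robot.current_t())
E
```

```text
red 13.12088424228216 [-1.6 -5.3  0.7]
recentred f 2.4 [480.3 -76.7  39.1]
-0.11 [-0.5  0.7] -0.05
-0.32 [-0.8  1.3] 0.17
-0.54 [-1.4  1.9] 0.0
-0.75 [0.8 1.1] -0.1
-0.96 [0.3 1.6] -0.18
-1.17 [0.4 2. ] -0.02
green 12.847289547516862 [-0.3 -2.3 -1.1]
recentred f -2.2 [471.5   8.   39.1]
-0.11 [-0.9 -0.1] -0.01
-0.32 [-0.4 -0.4] 0.12
-0.54 [1.2 0.5] 0.09
-0.75 [-0.3 -0.6] -0.18
-0.96 [-0.4 -1.3] -0.06
-1.17 [1.  0.2] -0.0
71.325
```

View pics/b.png

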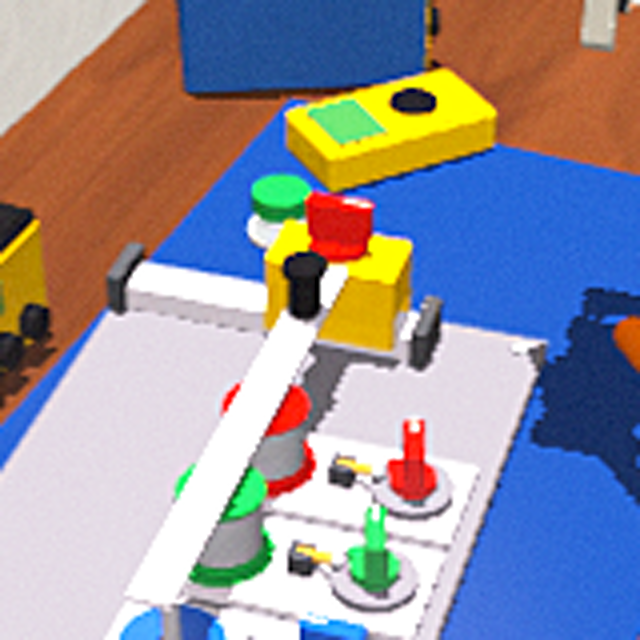

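View pics/bt.png

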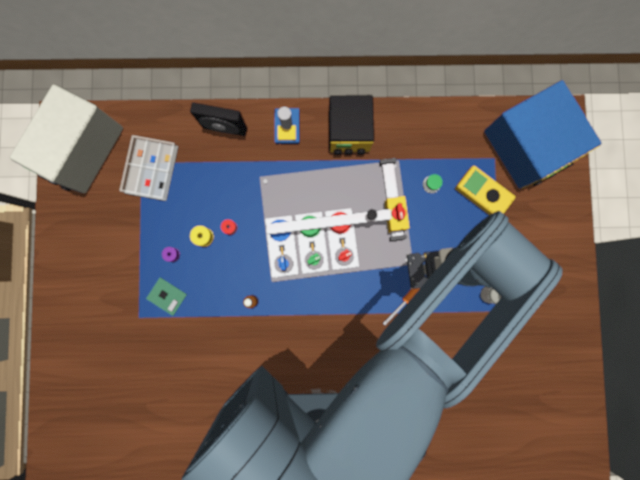

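Both brake grips, red at (413,460) and green at (375,550), now stand crosswise. Blue is still off, both reels are under the bar, and the bystanders are in place. I'll hand in.

```bash
python3 -c "
from h import *
robot.sleep(.5); print(robot.hand_in(), robot.current_t())"
```

```text
the job is handed in; nothing more can be done
the job is handed in; nothing more can be done
```

The job is handed in with every step done: red and green reels on their spindles, keeper bar forward and clamped, red and green brakes on, blue (empty, no blue reel found) off; hand-in returned no verdict.

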